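Set the carving vise to its rider

TASK

On the carver's vise, turn the handwheel by its upright wooden handle until the pointer of the sliding jaw stands at the middle of the square steel rider on the scale, then let go of the handle. Move the jaw only with the handwheel, do not push on the jaw itself, and leave the rider where it is set.

Things in the scene. Friction and masses are not known exactly. Their poses are not given: they have to be found in the camera images.
- handle (a point): Centre (half-way up) of the handwheel's upright wooden handle: round, 24 mm in diameter, 58 mm tall, vertical, 55 mm off the wheel's axis. It spins freely on its spindle, so it can be held with a fixed gripper heading while carried round the circle. The rest of the vise, the steel wheel (128 mm across) included, ends 29 mm or more below this point.
- hub (a point): Top of the handwheel's hub, on its vertical axis, 33 mm lower than handle; the wheel lies level on a grey gear housing at one end of the vise. Clockwise from above drives the jaw away from the wheel; one turn moves it 40 mm. The jaw starts 25 to 75 mm from the rider, always to be driven clockwise. It takes 5 to 7 N at the handle and stays where it is left.
- jaw: The sliding jaw: grey block 100 mm wide, 48 mm high, 35 mm thick with a wooden face, between the wheel and the fixed jaw. Origin: near the tip of the narrow dark steel pointer (5 mm wide, on its centre line) that sticks out of it over the aluminium scale rail. Its x axis lies along the travel and points to the wheel end.
- rider: Square dark steel rider on the outer edge of the scale rail: 20 mm along the travel, 22 across, 38 high, a white line across its top; origin at the middle of its top. x axis: along the travel, to the wheel end. The pointer is right when jaw and rider agree along this x (across it they stay 20 mm apart). Held by friction. The smaller stop with a round thumb-screw further on is not the rider.

How it is judged:
By the outcome, as a careful person would: the job done as asked, in the order asked, and still so for the second after the job is handed in, with the robot touching nothing.
It also fails if it takes over 45 s, if anything falls off the work surface, if the arm or the gripper's body presses on something with over 40 N, if the wrist force passes 120 N, or if a joint passes its speed limit or range.

ROBOT

A 7-joint arm with a two-finger parallel gripper is mounted at the origin on the work surface. World frame = base frame: x ahead of the robot, y to its left, z up, the work surface at z = 0. Lengths are in m, angles in rad, forces in N, time in s.
With the tool pointing down it reaches from about 0.425 to 0.8 m from the base axis. Payload 8.3 kg.
Tool frame: the origin (TCP) lies midway between the tips of the shut fingers; the grasp point (between the pads) lies 19 mm behind it (manip.tcp_to_grasp is the distance from the TCP to the grasp point, in m); z points along the fingers, y is the line along which they close (so a half turn about z gives the same grasp; the last joint's range is limited). The gripper opens to 85 mm and grips with 20 to 120 N. Pads are 22 mm wide; open, the fingers measure 114 mm over their backs; the gripper's body (76 mm by 85 mm) begins 54 mm behind the grasp point. The pads swing forward as they close: fully open they stand 13 mm farther back than shut.
Start: joints at [-1.324, 0.383, 0.016, 1.37, -0.006, 1.388, -0.046], TCP at [0.19, 0.595, 0.231] pointing down, gripper open.
Joint ranges: [-2.95, 2.95], [-0.25, 2.06], [-1.52, 1.56], [0.18, 2.33], [-1.44, 4.58], [0.02, 2.06], [-3.01, 3.01]. Speed limits (rad/s): [2.39, 2.39, 3.01, 3.01, 3.14, 3.14, 3.14].

INTERFACE

Orientations are given as a rotation vector (axis times angle).
In Python, from workcell import manip, cams gives the robot as it stands.
- The arm moves only by the tool servo_tool, never from a script. Its argument "increments" is a list of rows, each an object of numbers: "x", "y", "z": the shift along the tool's x, y, z as a fraction of full scale; "ax", "ay", "az": the turn, a rotation vector about the tool's x, y, z as a fraction of full scale. A call has 1 to 20 rows; each row is the pose to reach, as a shift and turn from the pose commanded when the call began, along the tool's axes at that moment, turning the shorter way round; what a row does not reach only later rows make up. Full scale, the value 1, is 20 cm for a shift and pi rad for a turn. A row lasts 1/12 s, in which the tool goes at most 41.7 mm and 7.16 degrees, less where a joint would pass 70% of its speed; a pose out of reach is approached as far as the arm can. A call with a number of a shift or a turn outside -1 to 1 is refused whole. A call with a gripper value outside its range is refused whole. "grip" is the opening, from -1 (shut) to 1 (fully open), so that 0 is half open, set as the call begins (left out, the last holds). The fingers move at their own pace and stop on an object; "newtons" is the grip in N (left out, the last holds). Time passes only in rows, so rows that repeat a pose let the fingers close. It gives the time, the measured TCP pose, the force, the opening and the grip force at its end, in the units of the state.
- manip.get_obs(): the state, without advancing time (a new reading comes with each control period).
- cams.read_camera(name): name is "scene" or "top" or "wrist"; returns the picture (480x640x3 uint8, red, green, blue); there is no depth.
- cams.get_calibration(name): a dict with "fx", "fy", "cx", "cy" (pixels), "distortion" ([k1, k2, p1, p2, k3] as OpenCV has them; the pictures are not rectified), "R" (3x3) and "t" (3): a world point X has camera coordinates R X + t; the wrist camera has in their place "mount" (4x4, takes a point from camera to tool coordinates, whose origin is the TCP and whose axes are the flange's). Camera axes: x right, y down, z forward; pixel columns grow to the right and rows downward; lengths in m; the calibration is good to about 2 mm. A picture is of the moment at which its call begins: read the wrist's pose just before it. get_calibration takes no time and is no camera call.
- manip.hand_in(): hands the job in; it is judged then, once.
The state is a dict: "clock": time; "qpos": joint angles; "qvel": joint speeds; "effort": joint torques, N m; "tcp_pos": TCP position; "tcp_rot": TCP orientation; "ft_force": force on the tool from outside, world axes, zero at the start; "moment": the same for the moment, N m; "finger_gap": finger opening in m; "grasp_force": force on a finger pad.
Only numpy, scipy, OpenCV 4.12 (cv2) and the standard library are available. Lean on these libraries where they do the work, as an engineer would, in place of code of your own. Each camera call takes 0.05 s, during which the arm holds its last target. There are 200 camera calls.

## Working session

There is one attempt and no reset: what is moved stays moved. The work goes in short steps, Python scripts to look and compute and a tool call to move; the robot and the scene stay as the last step left them, time stands still between calls to the robot, and variables do not carry over. Pictures are saved under pics/ and viewed, at most 10 in all, crops included, and the job is handed in when it is done.

Besides the shell and the picture viewer there is one more tool, called after ">>>" in YAML: its name, and indented under it one key for each argument. servo_tool: Moves the arm, as the interface text tells. Its arguments: {"type":"object","properties":{"increments":{"type":"array","items":{"type":"object","properties":{"x":{"type":"number"},"y":{"type":"number"},"z":{"type":"number"},"ax":{"type":"number"},"ay":{"type":"number"},"az":{"type":"number"}}}},"grip":{"type":"number"},"newtons":{"type":"number"}},"required":["increments"]}

```bash
mkdir -p pics
python3 - <<'E'
from workcell import manip,cams
import cv2,numpy as np
o=manip.get_obs()
for k in ("clock","tcp_pos","tcp_rot","finger_gap"):print(k,o[k])
for n in ("scene","top"):
    cv2.imwrite(f"pics/{n}0.png",cams.read_camera(n)[:,:,::-1])
for n in ("scene","top","wrist"):print(n,cams.get_calibration(n))
E
```

```text
clock 0.0
tcp_pos [0.19031472 0.59476978 0.23024928]
tcp_rot [-0.48443916 -3.10372445  0.00311378]
finger_gap 0.08533059652665928
scene {'fx': 519.7442292928736, 'fy': 519.7442292928736, 'cx': 318.08218320008626, 'cy': 241.57923172694726, 'distortion': array([-0.15638521,  0.        ,  0.        ,  0.        ,  0.        ]), 'R': array([[ 0.05879547,  0.99823076, -0.00885733],
       [ 0.76460494, -0.0507359 , -0.64249915],
       [-0.64181179,  0.03100368, -0.76623521]]), 't': array([ 0.04214666, -0.36171099,  1.16019968])}
top {'fx': 469.27049147839386, 'fy': 469.27049147839386, 'cx': 313.8096681697094, 'cy': 240.68258479268206, 'distortion': array([-0.07971575,  0.        ,  0.        ,  0.        ,  0.        ]), 'R': array([[ 0.07162421, -0.99743038,  0.0016156 ],
       [-0.97406676, -0.07029485, -0.21506413],
       [ 0.21462506,  0.0138301 , -0.97659859]]), 't': array([-0.09629906,  0.60818073,  0.69564389])}
wrist {'fx': 358.7363167546655, 'fy': 358.7363167546655, 'cx': 317.8992197470618, 'cy': 239.7379175998902, 'distortion': array([-0.0179121,  0.       ,  0.       ,  0.       ,  0.       ]), 'mount': array([[ 1.70774824e-05, -9.64942475e-01, -2.62461464e-01,
         6.49251959e-02],
       [ 9.99999701e-01,  2.19526951e-04, -7.42026655e-04,
         1.41626624e-03],
       [ 7.73630402e-04, -2.62461372e-01,  9.64942190e-01,
        -1.40982009e-01],
       [ 0.00000000e+00,  0.00000000e+00,  0.00000000e+00,
         1.00000000e+00]])}
```

View pics/top0.png

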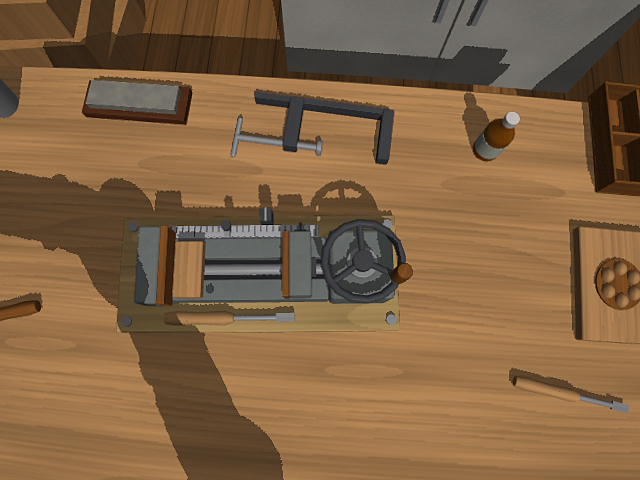

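View pics/scene0.png

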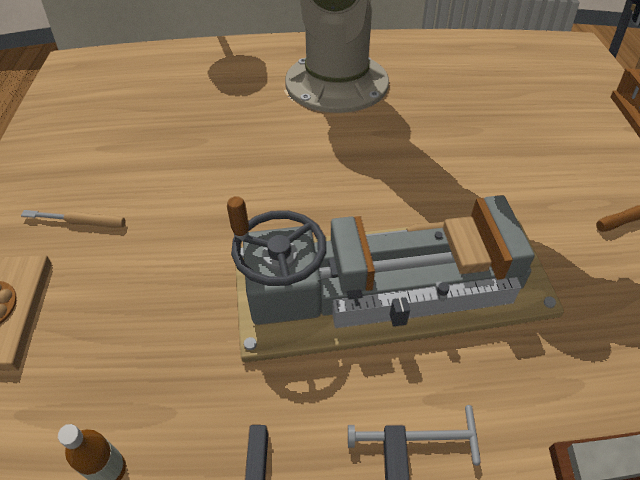

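The top view shows the vise with the wheel on its right (-y): hub ~(363,260), handle ~(403,272), rider ~(265,215), pointer ~(317,230). The scene view has the hub at ~(279,244), handle ~(238,216) and rider ~(400,310). I'll zoom in for precision.

Run:
```python
import cv2
a=cv2.imread("pics/top0.png")[195:295,220:420];cv2.imwrite("pics/topz.png",cv2.resize(a,None,fx=4,fy=4,interpolation=cv2.INTER_CUBIC))
a=cv2.imread("pics/scene0.png")[190:340,220:420];cv2.imwrite("pics/scenez.png",cv2.resize(a,None,fx=4,fy=4,interpolation=cv2.INTER_CUBIC))
```

```text
(no output)
```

View pics/topz.png

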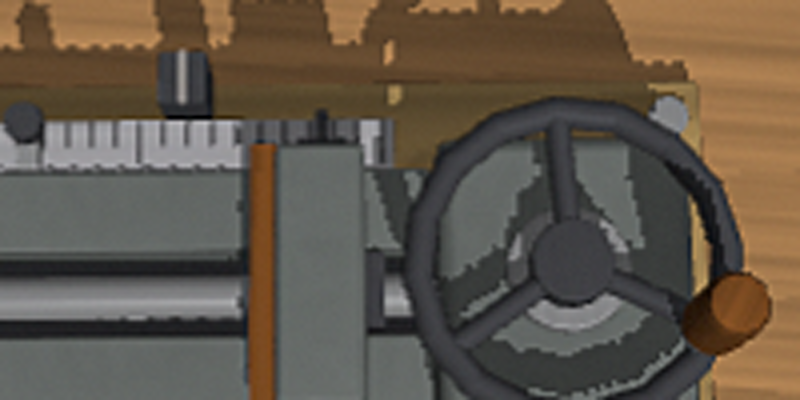

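View pics/scenez.png

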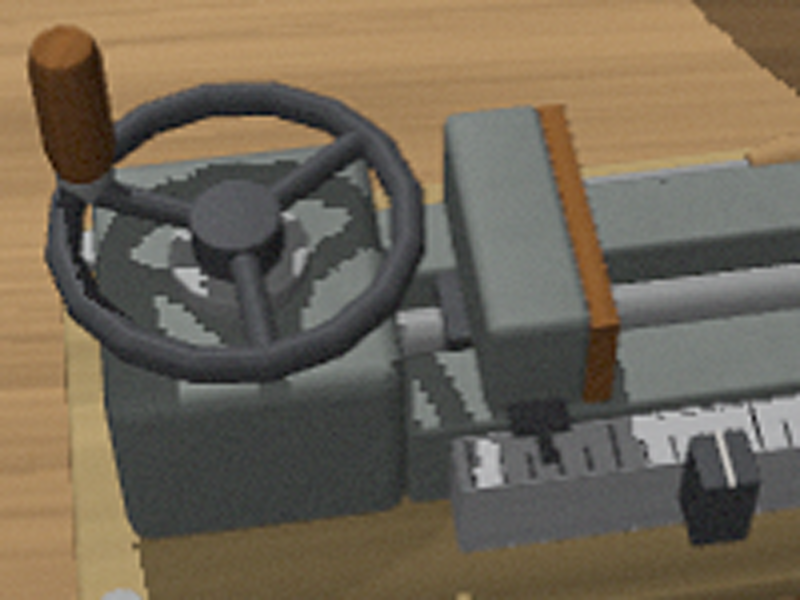

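Top zoom: hub (574,262), handle top (742,303), rider top middle (182,76), pointer tip (321,112). Scene zoom: hub (237,213), handle top (64,40), rider (724,458), pointer tip (550,460).

```bash
cat > h.py <<'E'
import numpy as np,cv2
from workcell import manip,cams
def cal(n):
    c=cams.get_calibration(n)
    return np.array([[c['fx'],0,c['cx']],[0,c['fy'],c['cy']],[0,0,1]]),c['distortion'],c.get('R'),c.get('t')
def tri(pt,ps):
    P=[];U=[]
    for n,p in(("top",pt),("scene",ps)):
        K,D,R,t=cal(n);P.append(np.c_[R,t]);U.append(cv2.undistortPoints(np.array([[p]],float),K,D).reshape(2,1))
    X=cv2.triangulatePoints(P[0],P[1],U[0],U[1])[:,0];return X[:3]/X[3]
def proj(n,X):
    K,D,R,t=cal(n);return cv2.projectPoints(np.array([X],float),cv2.Rodrigues(R)[0],t,K,D)[0].ravel()
def plane(n,p,z):
    K,D,R,t=cal(n);u=cv2.undistortPoints(np.array([[p]],float),K,D).ravel()
    d=R.T@[u[0],u[1],1];o=-R.T@t;return o+d*(z-o[2])/d[2]
E
python3 - <<'E'
from h import *
T=lambda a,b:((a+.5)/4+219.5,(b+.5)/4+194.5)
S=lambda a,b:((a+.5)/4+219.5,(b+.5)/4+189.5)
pts=dict(hub=((574,262),(237,213)),htop=((742,303),(64,40)),rider=((182,76),(724,458)),ptr=((321,112),(550,460)))
for k,(a,b) in pts.items():
    X=tri(T(*a),S(*b));print(k,X.round(4),(proj("top",X)-T(*a)).round(2),(proj("scene",X)-S(*b)).round(2))
# travel direction: near top edge of rail (scale back edge) in top view
a,b=plane("top",T(0,170),.09),plane("top",T(240,168),.09);print("dir",a-b)
c=cv2.Rodrigues(np.array(manip.get_obs()['tcp_rot']))[0];print(c.round(3))
E
```

```text
hub [ 0.5756 -0.1274  0.1294] [-0.3  -0.03] [-0.34 -0.01]
htop [ 0.554  -0.1779  0.1927] [-0.51 -0.02] [-0.54 -0.04]
rider [0.6498 0.0294 0.0791] [-0.13 -0.03] [-0.17  0.01]
ptr [ 0.641  -0.0273  0.0706] [-0.21 -0.03] [-0.26  0.01]
dir [-0.00761926  0.09456369  0.        ]
[[-0.952  0.305 -0.001]
 [ 0.305  0.952 -0.002]
 [-0.    -0.002 -1.   ]]
```

>>> servo_tool:
  increments:
    - {"x": -0.91,"y": -0.39,"az": 0.24}
    - {"x": -0.91,"y": -0.39,"az": 0.24}
    - {"x": -0.91,"y": -0.39,"az": 0.24}
    - {"x": -0.91,"y": -0.39,"az": 0.24}
    - {"x": -0.91,"y": -0.39,"az": 0.24}
    - {"x": -0.91,"y": -0.39,"az": 0.24}
    - {"x": -0.91,"y": -0.39,"az": 0.24}

```text
schema error: expected keys x, y, z, ax, ay, az
```

```bash
cat >> h.py <<'E'
def inc(world,turn=0):
    """fractions from the present pose to a world TCP point, turn about world z in deg"""
    o=manip.get_obs();R=cv2.Rodrigues(np.array(o['tcp_rot']))[0]
    return (R.T@(np.array(world)-o['tcp_pos'])/.2).round(3), round(-turn/180,3), cv2.Rodrigues(R.T@[[1,0,0],[0,-1,0],[0,0,-1]])[0].shape
E
python3 - <<'E'
from h import *
o=manip.get_obs();print(o['clock'],o['tcp_pos'],cv2.Rodrigues(np.array(o['tcp_rot']))[0].round(4))
print(inc([.47,.29,.23])[0])
E
```

```text
0.1 [0.1903614  0.59481724 0.23037103] [[-9.524e-01  3.048e-01 -5.000e-04]
 [ 3.048e-01  9.524e-01 -1.700e-03]
 [-0.000e+00 -1.800e-03 -1.000e+00]]
[-1.796 -1.025  0.004]
```

All six keys are required.

>>> servo_tool:
  increments:
    - {"x": -0.91,"y": -0.39,"z": 0,"ax": 0,"ay": 0,"az": 0.24}
    - {"x": -0.91,"y": -0.39,"z": 0,"ax": 0,"ay": 0,"az": 0.24}
    - {"x": -0.91,"y": -0.39,"z": 0,"ax": 0,"ay": 0,"az": 0.24}
    - {"x": -0.91,"y": -0.39,"z": 0,"ax": 0,"ay": 0,"az": 0.24}
    - {"x": -0.91,"y": -0.39,"z": 0,"ax": 0,"ay": 0,"az": 0.24}
    - {"x": -0.91,"y": -0.39,"z": 0,"ax": 0,"ay": 0,"az": 0.24}
    - {"x": -0.91,"y": -0.39,"z": 0,"ax": 0,"ay": 0,"az": 0.24}

```text
clock: 0.68
tcp_pos: [0.3424, 0.4632, 0.2311]
tcp_rot: [1.609, 2.698, -0.001]
ft_force: [-0.3, 0.4, 0.3]
finger_gap: 0.0853
grasp_force: 0.0
```

Run:
```python
from h import *
o=manip.get_obs();print(o['clock'],o['tcp_pos'],o['qpos'],cv2.Rodrigues(np.array(o['tcp_rot']))[0].round(4))
print(inc([.48,.30,.23])[0])
```

```text
0.6833 [0.34240799 0.46323457 0.23114952] [-1.16074274  0.27756704  0.21350296  1.51869872 -0.05878769  1.35218193
 -0.44688412] [[-4.755e-01  8.797e-01  3.000e-04]
 [ 8.797e-01  4.755e-01 -8.000e-04]
 [-9.000e-04 -1.000e-04 -1.000e+00]]
[-1.045  0.217  0.007]
```

>>> servo_tool:
  increments:
    - {"x": -1,"y": 0.22,"z": 0,"ax": 0,"ay": 0,"az": 0.24}
    - {"x": -1,"y": 0.22,"z": 0,"ax": 0,"ay": 0,"az": 0.24}
    - {"x": -1,"y": 0.22,"z": 0,"ax": 0,"ay": 0,"az": 0.24}
    - {"x": -1,"y": 0.22,"z": 0,"ax": 0,"ay": 0,"az": 0.24}
    - {"x": -1,"y": 0.22,"z": 0,"ax": 0,"ay": 0,"az": 0.24}
    - {"x": -1,"y": 0.22,"z": 0,"ax": 0,"ay": 0,"az": 0.24}
    - {"x": -1,"y": 0.22,"z": 0,"ax": 0,"ay": 0,"az": 0.24}

```text
clock: 1.27
tcp_pos: [0.4767, 0.3104, 0.231]
tcp_rot: [2.484, 1.923, -0.001]
ft_force: [-0.6, 0.3, -0.1]
finger_gap: 0.0855
grasp_force: 0.0
```

Run:
```python
from h import *
o=manip.get_obs();print(o['clock'],o['tcp_pos'],o['qpos'],cv2.Rodrigues(np.array(o['tcp_rot']))[0].round(4))
print(inc([.52,.12,.23])[0],inc([.554,-.178,.23])[0])
```

```text
1.2667 [0.47668895 0.3103852  0.23099021] [-0.97585428  0.27160592  0.42493798  1.54638296 -0.11308026  1.34863859
 -0.79267852] [[ 2.503e-01  9.682e-01 -2.000e-04]
 [ 9.682e-01 -2.503e-01 -7.000e-04]
 [-7.000e-04  0.000e+00 -1.000e+00]]
[-0.867  0.448  0.006] [-2.267  0.985  0.007]
```

>>> servo_tool:
  increments:
    - {"x": -1,"y": 0.45,"z": 0,"ax": 0,"ay": 0,"az": 0}
    - {"x": -1,"y": 0.45,"z": 0,"ax": 0,"ay": 0,"az": 0}
    - {"x": -1,"y": 0.45,"z": 0,"ax": 0,"ay": 0,"az": 0}
    - {"x": -1,"y": 0.45,"z": 0,"ax": 0,"ay": 0,"az": 0}
    - {"x": -1,"y": 0.45,"z": 0,"ax": 0,"ay": 0,"az": 0}
    - {"x": -1,"y": 0.45,"z": 0,"ax": 0,"ay": 0,"az": 0}
    - {"x": -1,"y": 0.45,"z": 0,"ax": 0,"ay": 0,"az": 0}

```text
clock: 1.85
tcp_pos: [0.5142, 0.0934, 0.2315]
tcp_rot: [2.475, 1.934, 0.0]
ft_force: [0.7, -0.0, 0.2]
finger_gap: 0.0852
grasp_force: 0.0
```

>>> servo_tool:
  increments:
    - {"x": -1,"y": 0.35,"z": 0,"ax": 0,"ay": 0,"az": 0}
    - {"x": -1,"y": 0.35,"z": 0,"ax": 0,"ay": 0,"az": 0}
    - {"x": -1,"y": 0.35,"z": 0,"ax": 0,"ay": 0,"az": 0}
    - {"x": -1,"y": 0.35,"z": 0,"ax": 0,"ay": 0,"az": 0}
    - {"x": -1,"y": 0.35,"z": 0,"ax": 0,"ay": 0,"az": 0}
    - {"x": -1,"y": 0.35,"z": 0,"ax": 0,"ay": 0,"az": 0}
    - {"x": -1,"y": 0.35,"z": 0,"ax": 0,"ay": 0,"az": 0}

```text
clock: 2.43
tcp_pos: [0.5332, -0.1158, 0.231]
tcp_rot: [2.475, 1.935, -0.001]
ft_force: [0.2, -0.6, 0.1]
finger_gap: 0.085
grasp_force: 0.0
```

Run:
```python
from h import *
o=manip.get_obs();print(o['clock'],o['tcp_pos'],o['qpos'],cv2.Rodrigues(np.array(o['tcp_rot']))[0].round(4))
print(inc([.554,-.178,.23])[0])
cv2.imwrite("pics/w1.png",cams.read_camera("wrist")[:,:,::-1])
K,D,_,_=cal("wrist");M=cams.get_calibration("wrist")['mount']
R=cv2.Rodrigues(np.array(o['tcp_rot']))[0]
for n,X in dict(hub=[.5756,-.1274,.1294],htop=[.554,-.1779,.192],rider=[.6498,.0294,.0791],ptr=[.641,-.0273,.0706]).items():
    c=M[:3,:3].T@(R.T@(np.array(X)-o['tcp_pos'])-M[:3,3]);print(n,cv2.projectPoints(c[None],np.zeros(3),np.zeros(3),K,D)[0].ravel().round(1),c.round(3))
```

```text
2.4333 [ 0.53319757 -0.11581061  0.23099641] [-0.4268594   0.24396236  0.7018904   1.61703169 -0.16023006  1.33998999
  0.05340398] [[ 2.415e-01  9.704e-01 -5.000e-04]
 [ 9.704e-01 -2.415e-01 -5.000e-04]
 [-6.000e-04 -4.000e-04 -1.000e+00]]
[-0.277  0.176  0.005]
hub [378.3 243.1] [0.042 0.002 0.252]
htop [376.4 363.3] [0.034 0.071 0.206]
rider [424.4  -3.4] [ 0.077 -0.175  0.256]
ptr [422.6  83.5] [ 0.082 -0.122  0.279]
```

View pics/w1.png

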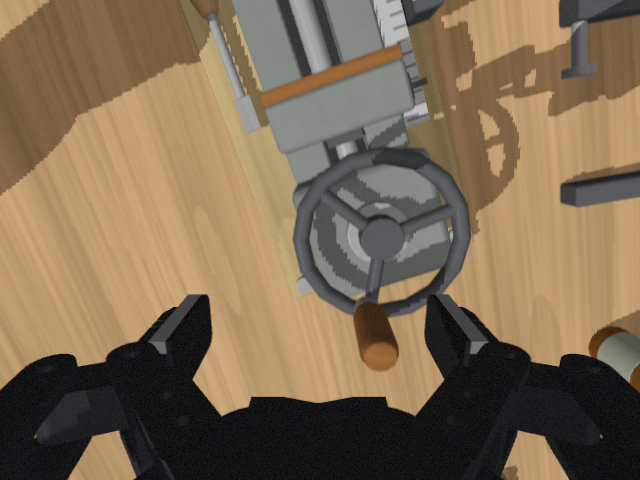

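Wrist view: hub at (381,238), handle top at (381,356), about 2–3 mm from prediction; I average the two estimates.

>>> servo_tool:
  increments:
    - {"x": -0.27,"y": 0.18,"z": 0,"ax": 0,"ay": 0,"az": 0}
    - {"x": -0.27,"y": 0.18,"z": 0,"ax": 0,"ay": 0,"az": 0}
    - {"x": -0.27,"y": 0.18,"z": 0,"ax": 0,"ay": 0,"az": 0}
    - {"x": -0.27,"y": 0.18,"z": 0.2,"ax": 0,"ay": 0,"az": 0}
    - {"x": -0.27,"y": 0.18,"z": 0.395,"ax": 0,"ay": 0,"az": 0}
    - {"x": -0.27,"y": 0.18,"z": 0.395,"ax": 0,"ay": 0,"az": 0}
    - {"x": -0.27,"y": 0.18,"z": 0.395,"ax": 0,"ay": 0,"az": 0}

```text
clock: 3.07
tcp_pos: [0.5542, -0.1723, 0.1507]
tcp_rot: [-2.468, -1.936, 0.004]
ft_force: [0.5, 0.8, -0.0]
finger_gap: 0.0853
grasp_force: 0.0
```

>>> servo_tool:
  increments:
    - {"x": 0,"y": 0,"z": 0,"ax": 0,"ay": 0,"az": 0}
    - {"x": 0,"y": 0,"z": 0,"ax": 0,"ay": 0,"az": 0}
    - {"x": 0,"y": 0,"z": 0,"ax": 0,"ay": 0,"az": 0}
    - {"x": 0,"y": 0,"z": 0,"ax": 0,"ay": 0,"az": 0}
    - {"x": 0,"y": 0,"z": 0,"ax": 0,"ay": 0,"az": 0}
    - {"x": 0,"y": 0,"z": 0,"ax": 0,"ay": 0,"az": 0}
    - {"x": 0,"y": 0,"z": 0,"ax": 0,"ay": 0,"az": 0}
    - {"x": 0,"y": 0,"z": 0,"ax": 0,"ay": 0,"az": 0}
    - {"x": 0,"y": 0,"z": 0,"ax": 0,"ay": 0,"az": 0}
    - {"x": 0,"y": 0,"z": 0,"ax": 0,"ay": 0,"az": 0}
  grip: -1
  newtons: 50

```text
clock: 3.9
tcp_pos: [0.5554, -0.1762, 0.1536]
tcp_rot: [2.477, 1.93, 0.003]
ft_force: [-0.8, 0.2, 6.7]
finger_gap: 0.0227
grasp_force: 48.7
```

```bash
cat >> h.py <<'E'
def circ(c,r,degs,a0=None):
    o=manip.get_obs();R=cv2.Rodrigues(np.array(o['tcp_rot']))[0];p=np.array(o['tcp_pos'])
    if a0 is None:a0=np.degrees(np.arctan2(p[1]-c[1],p[0]-c[0]))
    print("a0",a0,"r now",np.hypot(*(p[:2]-c)))
    for d in degs:
        a=np.radians(a0-d);q=np.array([c[0]+r*np.cos(a),c[1]+r*np.sin(a),p[2]])
        v=(R.T@(q-p)/.2).round(3);print(d,v[:2].tolist())
E
python3 - <<'E'
from h import *
print(manip.get_obs()['tcp_pos'])
circ([.577,-.126],.055,range(12,181,12))
E
```

```text
[ 0.55542246 -0.17623167  0.15359582]
a0 -113.24645146111024 r now 0.05467002332715597
12 [0.013, -0.056]
24 [0.04, -0.107]
36 [0.076, -0.152]
48 [0.121, -0.188]
60 [0.172, -0.214]
72 [0.227, -0.228]
84 [0.285, -0.231]
96 [0.342, -0.222]
108 [0.395, -0.202]
120 [0.443, -0.17]
132 [0.484, -0.129]
144 [0.515, -0.081]
156 [0.536, -0.027]
168 [0.545, 0.029]
180 [0.541, 0.087]
```

>>> servo_tool:
  increments:
    - {"x": 0.013,"y": -0.056,"z": 0,"ax": 0,"ay": 0,"az": 0}
    - {"x": 0.04,"y": -0.107,"z": 0,"ax": 0,"ay": 0,"az": 0}
    - {"x": 0.076,"y": -0.152,"z": 0,"ax": 0,"ay": 0,"az": 0}
    - {"x": 0.121,"y": -0.188,"z": 0,"ax": 0,"ay": 0,"az": 0}
    - {"x": 0.172,"y": -0.214,"z": 0,"ax": 0,"ay": 0,"az": 0}
    - {"x": 0.227,"y": -0.228,"z": 0,"ax": 0,"ay": 0,"az": 0}
    - {"x": 0.285,"y": -0.231,"z": 0,"ax": 0,"ay": 0,"az": 0}
    - {"x": 0.342,"y": -0.222,"z": 0,"ax": 0,"ay": 0,"az": 0}

```text
clock: 4.57
tcp_pos: [0.5285, -0.101, 0.1536]
tcp_rot: [2.478, 1.926, 0.0]
ft_force: [-0.1, -6.4, 3.4]
finger_gap: 0.0225
grasp_force: 50.6
```

Run:
```python
from h import *
o=manip.get_obs();print(o['ft_force'],o['grasp_force'],o['tcp_pos'],cv2.Rodrigues(np.array(o['tcp_rot']))[0].round(3))
circ([.577,-.126],.055,range(12,97,12),-113.25-96)
```

```text
[-0.1166039  -6.43101641  3.36259961] 50.624105986207724 [ 0.52854573 -0.10098793  0.15362026] [[ 0.247  0.969  0.002]
 [ 0.969 -0.247 -0.002]
 [-0.002  0.002 -1.   ]]
a0 -209.25 r now 0.054529076067639244
12 [0.063, 0.021]
24 [0.112, 0.052]
36 [0.152, 0.092]
48 [0.184, 0.141]
60 [0.204, 0.194]
72 [0.213, 0.251]
84 [0.21, 0.308]
96 [0.195, 0.364]
```

```bash
cat >> h.py <<'E'
def circ2(a0,degs,r=.055):
    R=cv2.Rodrigues(np.array(manip.get_obs()['tcp_rot']))[0]
    f=lambda a:r*np.array([np.cos(np.radians(a)),np.sin(np.radians(a)),0])
    for d in degs:print(d,(R.T@(f(a0-d)-f(a0))/.2).round(3)[:2].tolist())
E
python3 - <<'E'
from h import *
circ2(-209.25,range(12,241,12))
E
```

```text
12 [0.054, 0.021]
24 [0.102, 0.052]
36 [0.143, 0.092]
48 [0.174, 0.141]
60 [0.195, 0.194]
72 [0.204, 0.251]
84 [0.201, 0.308]
96 [0.186, 0.364]
108 [0.16, 0.415]
120 [0.124, 0.46]
132 [0.079, 0.496]
144 [0.028, 0.522]
156 [-0.028, 0.537]
168 [-0.085, 0.54]
180 [-0.142, 0.531]
192 [-0.196, 0.511]
204 [-0.244, 0.48]
216 [-0.285, 0.439]
228 [-0.316, 0.391]
240 [-0.337, 0.337]
```

>>> servo_tool:
  increments:
    - {"x": 0.054,"y": 0.021,"z": 0,"ax": 0,"ay": 0,"az": 0}
    - {"x": 0.102,"y": 0.052,"z": 0,"ax": 0,"ay": 0,"az": 0}
    - {"x": 0.143,"y": 0.092,"z": 0,"ax": 0,"ay": 0,"az": 0}
    - {"x": 0.174,"y": 0.141,"z": 0,"ax": 0,"ay": 0,"az": 0}
    - {"x": 0.195,"y": 0.194,"z": 0,"ax": 0,"ay": 0,"az": 0}
    - {"x": 0.204,"y": 0.251,"z": 0,"ax": 0,"ay": 0,"az": 0}
    - {"x": 0.201,"y": 0.308,"z": 0,"ax": 0,"ay": 0,"az": 0}
    - {"x": 0.186,"y": 0.364,"z": 0,"ax": 0,"ay": 0,"az": 0}
    - {"x": 0.16,"y": 0.415,"z": 0,"ax": 0,"ay": 0,"az": 0}
    - {"x": 0.124,"y": 0.46,"z": 0,"ax": 0,"ay": 0,"az": 0}
    - {"x": 0.079,"y": 0.496,"z": 0,"ax": 0,"ay": 0,"az": 0}
    - {"x": 0.028,"y": 0.522,"z": 0,"ax": 0,"ay": 0,"az": 0}
    - {"x": -0.028,"y": 0.537,"z": 0,"ax": 0,"ay": 0,"az": 0}
    - {"x": -0.085,"y": 0.54,"z": 0,"ax": 0,"ay": 0,"az": 0}
    - {"x": -0.142,"y": 0.531,"z": 0,"ax": 0,"ay": 0,"az": 0}
    - {"x": -0.196,"y": 0.511,"z": 0,"ax": 0,"ay": 0,"az": 0}
    - {"x": -0.244,"y": 0.48,"z": 0,"ax": 0,"ay": 0,"az": 0}
    - {"x": -0.285,"y": 0.439,"z": 0,"ax": 0,"ay": 0,"az": 0}
    - {"x": -0.316,"y": 0.391,"z": 0,"ax": 0,"ay": 0,"az": 0}
    - {"x": -0.337,"y": 0.337,"z": 0,"ax": 0,"ay": 0,"az": 0}

```text
clock: 6.23
tcp_pos: [0.579, -0.181, 0.1537]
tcp_rot: [2.475, 1.93, 0.005]
ft_force: [6.8, 3.5, 3.0]
finger_gap: 0.0226
grasp_force: 50.6
```

Run:
```python
from h import *
circ2(-209.25-240,range(12,145,12))
```

```text
12 [-0.009, -0.057]
24 [-0.006, -0.114]
36 [0.009, -0.17]
48 [0.036, -0.221]
60 [0.072, -0.265]
72 [0.117, -0.302]
84 [0.168, -0.328]
96 [0.223, -0.342]
108 [0.281, -0.345]
120 [0.338, -0.336]
132 [0.391, -0.315]
144 [0.439, -0.284]
```

>>> servo_tool:
  increments:
    - {"x": -0.009,"y": -0.057,"z": 0,"ax": 0,"ay": 0,"az": 0}
    - {"x": -0.006,"y": -0.114,"z": 0,"ax": 0,"ay": 0,"az": 0}
    - {"x": 0.009,"y": -0.17,"z": 0,"ax": 0,"ay": 0,"az": 0}
    - {"x": 0.036,"y": -0.221,"z": 0,"ax": 0,"ay": 0,"az": 0}
    - {"x": 0.072,"y": -0.265,"z": 0,"ax": 0,"ay": 0,"az": 0}
    - {"x": 0.117,"y": -0.302,"z": 0,"ax": 0,"ay": 0,"az": 0}
    - {"x": 0.168,"y": -0.328,"z": 0,"ax": 0,"ay": 0,"az": 0}
    - {"x": 0.223,"y": -0.342,"z": 0,"ax": 0,"ay": 0,"az": 0}
    - {"x": 0.281,"y": -0.345,"z": 0,"ax": 0,"ay": 0,"az": 0}
    - {"x": 0.338,"y": -0.336,"z": 0,"ax": 0,"ay": 0,"az": 0}
    - {"x": 0.391,"y": -0.315,"z": 0,"ax": 0,"ay": 0,"az": 0}
    - {"x": 0.439,"y": -0.284,"z": 0,"ax": 0,"ay": 0,"az": 0}
    - {"x": 0.439,"y": -0.284,"z": 0,"ax": 0,"ay": 0,"az": 0}
    - {"x": 0.439,"y": -0.284,"z": 0,"ax": 0,"ay": 0,"az": 0}

```text
clock: 7.4
tcp_pos: [0.5455, -0.0813, 0.1536]
tcp_rot: [2.475, 1.931, 0.005]
ft_force: [4.2, 1.5, 3.5]
finger_gap: 0.0228
grasp_force: 50.7
```

Run:
```python
from h import *
o=manip.get_obs();print(o['clock'],o['tcp_pos'],o['ft_force'],np.degrees(np.arctan2(o['tcp_pos'][1]+.126,o['tcp_pos'][0]-.577))-360-(-113.25))
ims=[cams.read_camera(n)[:,:,::-1] for n in("top","scene","wrist")]
for n,i in zip("tsw",ims):cv2.imwrite(f"pics/{n}2.png",i)
X=np.array([.645,.0294,.075]);out=[]
for n,i in zip(("top","scene"),ims):
    u=proj(n,X).round().astype(int);x0,y0=u[0]-33,u[1]-25;print(n,x0,y0)
    out.append(cv2.resize(np.ascontiguousarray(i[y0:y0+50,x0:x0+66]),(0,0),fx=6,fy=6,interpolation=cv2.INTER_CUBIC))
cv2.imwrite("pics/z2.png",np.hstack(out))
```

```text
7.4 [ 0.54546476 -0.08131159  0.15359648] [4.17105921 1.52720129 3.45491754] -121.54055123757956
top 232 192
scene 367 278
```

View pics/z2.png

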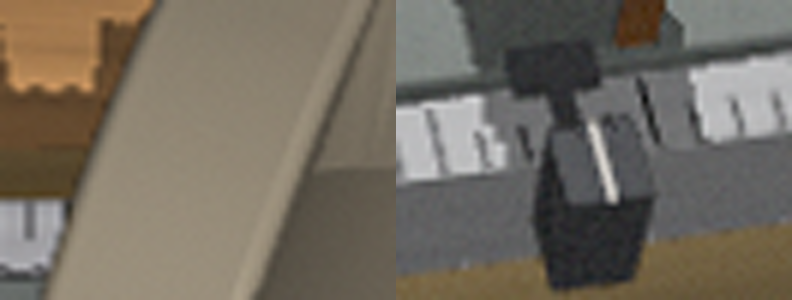

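View pics/w2.png

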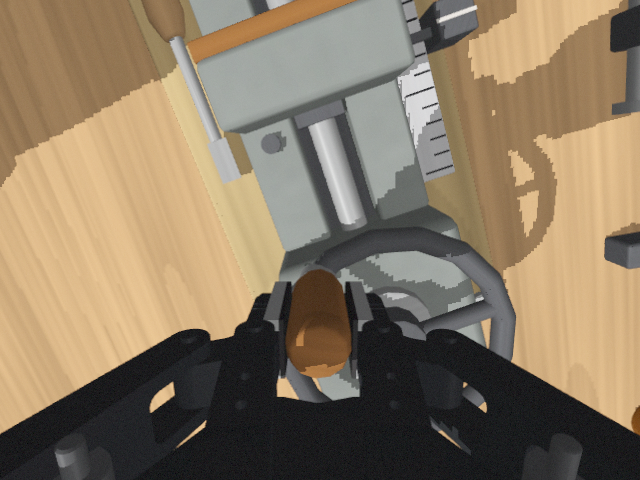

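Scene crop: pointer neck at ~(566,100) and rider's white line (594,122)–(612,198), so they nearly coincide. The wrist view shows the same: pointer ~(425,38), line (440,21)–(478,8). I'll quantify what's left.

Run:
```python
from h import *
S=lambda a,b:((a-396+.5)/6+366.5,(b+.5)/6+277.5)
d=np.array([-.08,.9968])
l0,l1=[plane("scene",S(*p),.079) for p in((594,122),(612,198))]
print("line",l0,l1,(l1-l0)@[*d,0])
for z in(.066,.0706):
    p=plane("scene",S(566,100),z);print(z,p,((l0+l1)/2-p)[:2]@d)
# expected: first pictures
q=lambda a,b:((a+.5)/4+219.5,(b+.5)/4+189.5)
a=plane("scene",q(550,450),.0706);b=plane("scene",S(566,100),.0706);print("moved",b-a)
```

```text
line [0.63980803 0.02980545 0.079     ] [0.65988567 0.03066733 0.079     ] -0.0007470841747332194
0.066 [0.62483939 0.02716083 0.066     ] 0.0010651192023129954
0.0706 [0.62790532 0.02619909 0.0706    ] 0.002269061718004195
moved [-0.00915063  0.05275094  0.        ]
```

Run:
```python
from h import *
circ2(-593.25,(9,18,22))
```

```text
9 [0.031, 0.03]
18 [0.057, 0.064]
22 [0.067, 0.081]
```

>>> servo_tool:
  increments:
    - {"x": 0.031,"y": 0.03,"z": 0,"ax": 0,"ay": 0,"az": 0}
    - {"x": 0.057,"y": 0.064,"z": 0,"ax": 0,"ay": 0,"az": 0}
    - {"x": 0.057,"y": 0.064,"z": 0,"ax": 0,"ay": 0,"az": 0}
    - {"x": 0.057,"y": 0.064,"z": 0,"ax": 0,"ay": 0,"az": 0}

```text
clock: 7.88
tcp_pos: [0.5599, -0.0739, 0.1535]
tcp_rot: [2.477, 1.93, 0.003]
ft_force: [1.2, 1.6, 7.9]
finger_gap: 0.0227
grasp_force: 51.3
```

>>> servo_tool:
  increments:
    - {"x": 0,"y": 0,"z": 0,"ax": 0,"ay": 0,"az": 0}
    - {"x": 0,"y": 0,"z": 0,"ax": 0,"ay": 0,"az": 0}
    - {"x": 0,"y": 0,"z": 0,"ax": 0,"ay": 0,"az": 0}
    - {"x": 0,"y": 0,"z": 0,"ax": 0,"ay": 0,"az": 0}
    - {"x": 0,"y": 0,"z": 0,"ax": 0,"ay": 0,"az": 0}
    - {"x": 0,"y": 0,"z": 0,"ax": 0,"ay": 0,"az": 0}
    - {"x": 0,"y": 0,"z": -0.2,"ax": 0,"ay": 0,"az": 0}
    - {"x": 0,"y": 0,"z": -0.4,"ax": 0,"ay": 0,"az": 0}
    - {"x": 0,"y": 0,"z": -0.5,"ax": 0,"ay": 0,"az": 0}
    - {"x": 0,"y": 0,"z": -0.5,"ax": 0,"ay": 0,"az": 0}
    - {"x": 0,"y": 0,"z": -0.5,"ax": 0,"ay": 0,"az": 0}
  grip: 1

```text
clock: 8.8
tcp_pos: [0.5595, -0.074, 0.2535]
tcp_rot: [2.477, 1.93, 0.003]
ft_force: [-0.1, 0.1, -0.0]
finger_gap: 0.0857
grasp_force: 0.0
```

Run:
```python
from h import *
o=manip.get_obs();print(o['clock'],o['tcp_pos'],o['ft_force'])
M=cams.get_calibration("wrist")['mount'];R=cv2.Rodrigues(np.array(o['tcp_rot']))[0]
X=np.array([.642,.0294,.076])
# TCP position (z kept .25) putting X in the picture's centre
ax=R@M[:3,2];cc=R@M[:3,3]
t=np.array([0,0,.25]);s=(X[2]-(t+cc)[2])/ax[2];t[:2]=(X-cc-s*ax)[:2];print(t,inc(t)[0],R.round(3))
```

```text
8.8 [ 0.55950688 -0.07401219  0.25354456] [-0.089235    0.08870022 -0.01963024]
[0.64459461 0.04747067 0.25      ] [0.693 0.264 0.019] [[ 0.244  0.97   0.003]
 [ 0.97  -0.244  0.   ]
 [ 0.001  0.003 -1.   ]]
```

>>> servo_tool:
  increments:
    - {"x": 0.275,"y": 0.275,"z": 0,"ax": 0,"ay": 0,"az": 0}
    - {"x": 0.275,"y": 0.275,"z": 0,"ax": 0,"ay": 0,"az": 0}
    - {"x": 0.275,"y": 0.275,"z": 0,"ax": 0,"ay": 0,"az": 0}
    - {"x": 0.275,"y": 0.275,"z": 0,"ax": 0,"ay": 0,"az": 0}
    - {"x": 0.275,"y": 0.275,"z": 0,"ax": 0,"ay": 0,"az": 0}
    - {"x": 0.275,"y": 0.275,"z": 0,"ax": 0,"ay": 0,"az": 0}

```text
clock: 9.3
tcp_pos: [0.6248, -0.0351, 0.2517]
tcp_rot: [-2.479, -1.929, 0.002]
ft_force: [-0.6, -0.1, 1.0]
finger_gap: 0.0858
grasp_force: 0.0
```

```bash
cat >> h.py <<'E'
def wrist(o,X):
    K,D,_,_=cal("wrist");M=cams.get_calibration("wrist")['mount'];R=cv2.Rodrigues(np.array(o['tcp_rot']))[0]
    c=M[:3,:3].T@(R.T@(np.array(X)-o['tcp_pos'])-M[:3,3]);return cv2.projectPoints(c[None],np.zeros(3),np.zeros(3),K,D)[0].ravel()
def wplane(o,p,z):
    K,D,_,_=cal("wrist");M=cams.get_calibration("wrist")['mount'];R=cv2.Rodrigues(np.array(o['tcp_rot']))[0]
    u=cv2.undistortPoints(np.array([[p]],float),K,D).ravel();d=R@M[:3,:3]@[u[0],u[1],1];c=R@M[:3,3]+o['tcp_pos']
    return c+d*(z-c[2])/d[2]
E
python3 - <<'E'
from h import *
import json
o=manip.get_obs();json.dump({k:list(map(float,o[k])) for k in('tcp_pos','tcp_rot')},open("o3.json","w"))
i=cams.read_camera("wrist")[:,:,::-1];cv2.imwrite("pics/w3.png",i)
u=wrist(o,[.64,.0294,.076]).round().astype(int);print(o['tcp_pos'],u)
x0,y0=u-[66,50];print(x0,y0)
cv2.imwrite("pics/w3z.png",cv2.resize(np.ascontiguousarray(i[y0:y0+100,x0:x0+132]),(0,0),fx=6,fy=6,interpolation=cv2.INTER_CUBIC))
E
```

```text
[ 0.62480615 -0.03509298  0.25167195] [315 144]
249 94
```

View pics/w3z.png

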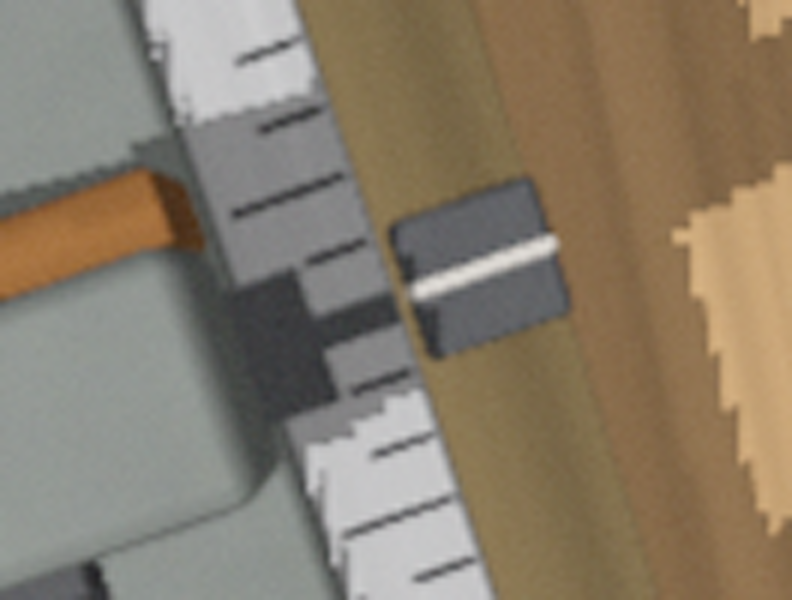

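Zoomed wrist view from above: rider line (415,290)–(556,241); pointer centre line (322,330)–(397,307), so the jaw is slightly short of the line.

Run:
```python
from h import *
import json
o={k:np.array(v) for k,v in json.load(open("o3.json")).items()}
W=lambda a,b:((a+.5)/6+248.5,(b+.5)/6+93.5)
l0,l1=[wplane(o,W(*p),.079) for p in((415,290),(556,241))]
e=[wplane(o,W(*p),.066) for p in((300,0),(495,598))]  # rail edge -> travel direction
d=(e[0]-e[1])/np.linalg.norm(e[0]-e[1]);n=np.array([l1[1]-l0[1],-(l1[0]-l0[0]),0]);n/=-np.linalg.norm(n);print("dir",d,"line normal",n)
d=(d+n)/2
for z in(.066,.0706):
    p=[wplane(o,W(*q),z) for q in((322,330),(397,307))]
    print(z,p[1].round(4),((l0+l1)/2).round(4),[float(((l0+l1)/2-q)@d) for q in p])
```

```text
dir [-0.07424309  0.99724017  0.        ] line normal [-0.075914    0.99711437 -0.        ]
0.066 [0.6393 0.0284 0.066 ] [0.6529 0.0309 0.079 ] [0.001053864424143774, 0.001460498362614738]
0.0706 [0.6394 0.0285 0.0706] [0.6529 0.0309 0.079 ] [0.0010379454285986106, 0.0014388520455768847]
```

>>> servo_tool:
  increments:
    - {"x": -0.275,"y": -0.275,"z": 0,"ax": 0,"ay": 0,"az": 0}
    - {"x": -0.275,"y": -0.275,"z": 0,"ax": 0,"ay": 0,"az": 0}
    - {"x": -0.275,"y": -0.275,"z": 0,"ax": 0,"ay": 0,"az": 0}
    - {"x": -0.275,"y": -0.275,"z": 0,"ax": 0,"ay": 0,"az": 0}
    - {"x": -0.275,"y": -0.275,"z": 0,"ax": 0,"ay": 0,"az": 0}
    - {"x": -0.275,"y": -0.275,"z": 0.2,"ax": 0,"ay": 0,"az": 0}
    - {"x": -0.275,"y": -0.275,"z": 0.4,"ax": 0,"ay": 0,"az": 0}
    - {"x": -0.275,"y": -0.275,"z": 0.5,"ax": 0,"ay": 0,"az": 0}
    - {"x": -0.275,"y": -0.275,"z": 0.5,"ax": 0,"ay": 0,"az": 0}
    - {"x": -0.275,"y": -0.275,"z": 0.5,"ax": 0,"ay": 0,"az": 0}

```text
clock: 10.18
tcp_pos: [0.5589, -0.0733, 0.152]
tcp_rot: [-2.477, -1.932, 0.003]
ft_force: [1.3, -0.0, 0.1]
finger_gap: 0.0855
grasp_force: 0.0
```

>>> servo_tool:
  increments:
    - {"x": 0,"y": 0,"z": 0,"ax": 0,"ay": 0,"az": 0}
    - {"x": 0,"y": 0,"z": 0,"ax": 0,"ay": 0,"az": 0}
    - {"x": 0,"y": 0,"z": 0,"ax": 0,"ay": 0,"az": 0}
    - {"x": 0,"y": 0,"z": 0,"ax": 0,"ay": 0,"az": 0}
    - {"x": 0,"y": 0,"z": 0,"ax": 0,"ay": 0,"az": 0}
    - {"x": 0,"y": 0,"z": 0,"ax": 0,"ay": 0,"az": 0}
    - {"x": 0,"y": 0,"z": 0,"ax": 0,"ay": 0,"az": 0}
    - {"x": 0,"y": 0,"z": 0,"ax": 0,"ay": 0,"az": 0}
    - {"x": 0,"y": 0,"z": 0,"ax": 0,"ay": 0,"az": 0}
    - {"x": 0,"y": 0,"z": 0,"ax": 0,"ay": 0,"az": 0}
  grip: -1

```text
clock: 11.02
tcp_pos: [0.5595, -0.0741, 0.1533]
tcp_rot: [2.477, 1.93, 0.002]
ft_force: [-0.3, -0.3, 6.2]
finger_gap: 0.023
grasp_force: 48.8
```

Run:
```python
from h import *
p=manip.get_obs()['tcp_pos'];print(p,np.degrees(np.arctan2(p[1]+.126,p[0]-.577)),.055*np.array([np.cos(np.radians(97.5)),np.sin(np.radians(97.5))])+[.577,-.126])
circ2(-611.25,(6,11,12))
```

```text
[ 0.55954635 -0.07405922  0.15333588] 108.57388466822965 [ 0.56982106 -0.07147053]
6 [0.014, 0.025]
11 [0.024, 0.047]
12 [0.026, 0.051]
```

>>> servo_tool:
  increments:
    - {"x": 0.014,"y": 0.025,"z": 0,"ax": 0,"ay": 0,"az": 0}
    - {"x": 0.024,"y": 0.047,"z": 0,"ax": 0,"ay": 0,"az": 0}
    - {"x": 0.024,"y": 0.047,"z": 0,"ax": 0,"ay": 0,"az": 0}
    - {"x": 0.024,"y": 0.047,"z": 0,"ax": 0,"ay": 0,"az": 0}
    - {"x": 0.024,"y": 0.047,"z": 0,"ax": 0,"ay": 0,"az": 0}

```text
clock: 11.43
tcp_pos: [0.5697, -0.0716, 0.1533]
tcp_rot: [2.478, 1.93, 0.002]
ft_force: [-0.5, -0.3, 6.4]
finger_gap: 0.0225
grasp_force: 49.3
```

>>> servo_tool:
  increments:
    - {"x": 0,"y": 0,"z": 0,"ax": 0,"ay": 0,"az": 0}
    - {"x": 0,"y": 0,"z": 0,"ax": 0,"ay": 0,"az": 0}
    - {"x": 0,"y": 0,"z": 0,"ax": 0,"ay": 0,"az": 0}
    - {"x": 0,"y": 0,"z": 0,"ax": 0,"ay": 0,"az": 0}
    - {"x": 0,"y": 0,"z": 0,"ax": 0,"ay": 0,"az": 0}
    - {"x": 0,"y": 0,"z": 0,"ax": 0,"ay": 0,"az": 0}
    - {"x": 0,"y": 0,"z": -0.2,"ax": 0,"ay": 0,"az": 0}
    - {"x": 0,"y": 0,"z": -0.4,"ax": 0,"ay": 0,"az": 0}
    - {"x": 0,"y": 0,"z": -0.5,"ax": 0,"ay": 0,"az": 0}
    - {"x": 0.23,"y": 0.23,"z": -0.5,"ax": 0,"ay": 0,"az": 0}
    - {"x": 0.23,"y": 0.23,"z": -0.5,"ax": 0,"ay": 0,"az": 0}
    - {"x": 0.23,"y": 0.23,"z": -0.5,"ax": 0,"ay": 0,"az": 0}
    - {"x": 0.23,"y": 0.23,"z": -0.5,"ax": 0,"ay": 0,"az": 0}
    - {"x": 0.23,"y": 0.23,"z": -0.5,"ax": 0,"ay": 0,"az": 0}
  grip: 1

```text
clock: 12.6
tcp_pos: [0.6246, -0.0389, 0.2519]
tcp_rot: [2.479, 1.93, -0.002]
ft_force: [1.0, -1.5, -1.0]
finger_gap: 0.0853
grasp_force: 0.0
```

Run:
```python
from h import *
import json
o=manip.get_obs();json.dump({k:list(map(float,o[k])) for k in('tcp_pos','tcp_rot')},open("o4.json","w"))
i=cams.read_camera("wrist")[:,:,::-1]
u=wrist(o,[.64,.0294,.076]).round().astype(int);x0,y0=u-[44,33];print(o['clock'],o['tcp_pos'],x0,y0)
cv2.imwrite("pics/w4z.png",cv2.resize(np.ascontiguousarray(i[y0:y0+66,x0:x0+88]),(0,0),fx=9,fy=9,interpolation=cv2.INTER_CUBIC))
```

```text
12.6 [ 0.62457058 -0.03890356  0.25186708] 270 106
```

View pics/w4z.png

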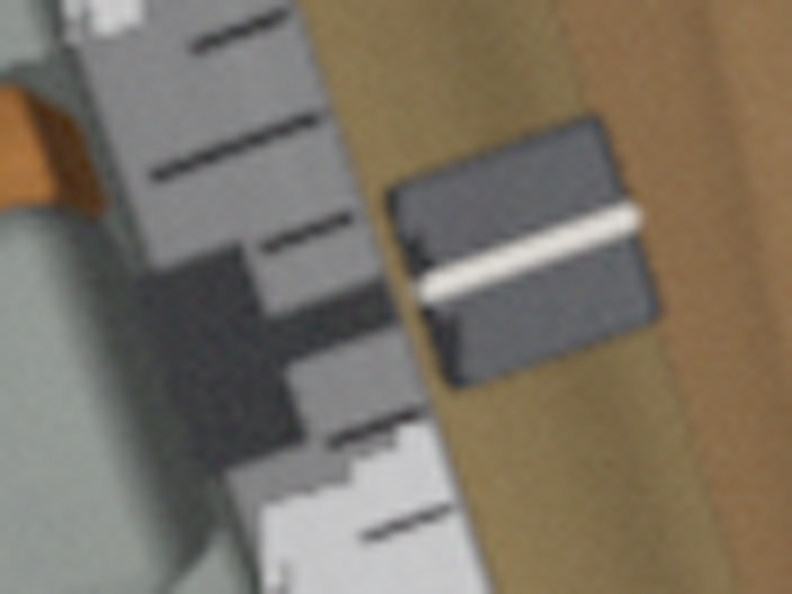

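Pointer centre line (278,338)–(393,301) now lies on the extension of rider line (422,291)–(638,217).

Run:
```python
from h import *
import json
o={k:np.array(v) for k,v in json.load(open("o4.json")).items()}
W=lambda a,b:((a+.5)/9+269.5,(b+.5)/9+105.5)
l=sum(wplane(o,W(*p),.079) for p in((422,291),(638,217)))/2
for z in(.066,.0706):
    for q in((278,338),(393,301)):
        print(z,float((l-wplane(o,W(*q),z))@[-.075,.997,0]))
print(l)
```

```text
0.066 -0.0004373595723038375
0.066 -0.00017506992305227193
0.0706 -0.00038644243107231025
0.0706 -0.00012784514764584604
[0.65259005 0.03045208 0.079     ]
```

```bash
python3 -c "
from workcell import manip
print(manip.hand_in())"
```

```text
the job is handed in; nothing more can be done
None
```

I turned the handwheel until the jaw pointer stood within about 0.3 mm of the rider's middle by the wrist camera, let go of the handle with the rider left where it was set, and handed the job in at about 12.6 s.

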